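Load a raw brick under the spring flap of a damp box

ROBOT

A 6-joint arm with a two-finger parallel gripper is mounted at the origin on the work surface. World frame = base frame: x ahead of the robot, y to its left, z up, the work surface at z = 0. Lengths are in m, angles in degrees, forces in N, time in s.
With the tool pointing down it reaches from about 0.375 to 0.9 m from the base axis. Payload 3.1 kg.
Tool frame: the origin (TCP) lies at the very end of the fingers, on their centre line; the grasp point (between the pads) lies 19 mm behind it; z points along the fingers, y is the direction in which the jaws open and shut (so a half turn about z gives the same grasp; the last joint's range is limited). The gripper opens to 87 mm and grips with 3 to 60 N. Pads are 19 mm wide; open, the fingers measure 117 mm over their backs; the gripper's body (75 mm by 190 mm) begins 51 mm behind the grasp point.
Start: joints at [-77.263, 30.224, 82.088, -0, 67.689, -10.227], TCP at [0.244, -0.575, 0.223] pointing down, gripper open.
Joint ranges: [-176.69, 176.69], [-43.24, 126.21], [12.49, 139.97], [-82, 262], [0, 151.66], [-163.58, 163.58]. Speed limits (degrees/s): [159.86, 159.86, 180, 180, 180, 180].

INTERFACE

Orientations are given as a 3x3 rotation matrix whose columns are the frame's x, y, z axes.
In Python, from rig import readout, capture, camera_model, bot, spot_in, regions_of gives the robot as it stands.
- The arm moves only by the tool send_rows, never from a script. Its argument "moves" is a list that holds one entry, the list of rows, each a list of 7 numbers: the turn, a rotation vector about the tool's x, y, z in degrees, then the shift along the tool's x, y, z in cm, then the opening, from -1 (shut) to 1 (fully open). A call has exactly 5 rows; each row shifts and turns the commanded pose from where the row before left it, along the tool's axes as they then stand; what a row does not reach is not made up. A row lasts 1/10 s, in which the tool goes at most 50 mm and 8.59 degrees, less where a joint would pass 70% of its speed; a pose out of reach is approached as far as the arm can. A call with a gripper value outside its range is refused whole. The fingers move at their own pace and stop on an object; the grip force is fixed at half the most. Time passes only in rows, so rows that do not move let the fingers close, or fill a call up. It gives the time, the measured TCP pose, the force and the opening at its end, in the units of the state.
- readout.read_state(): the state, without advancing time (a new reading comes with each control period).
- capture(name): name is "scene" or "top" or "wrist"; returns the picture (420x560x3 uint8, blue, green, red); there is no depth.
- camera_model(name): a dict with "camera_matrix" (3x3 intrinsics, pixels), "pose" (4x4, takes a point from camera to world coordinates). Camera axes: x right, y up, looking along -z (the intrinsics and any distortion apply to the point x, -y, -z); pixel columns grow to the right and rows downward; lengths in m; the calibration is good to about 2 mm. A picture is of the moment at which its call begins: read the wrist's pose just before it. camera_model takes no time and is no camera call; for the wrist camera it gives the pose at the moment of the call.
- bot.hand_in(): hands the job in, once; it reports no verdict.
Trained networks look in the newest picture that a camera, given by its name, has taken for a name from the list of things; names that differ only in an ending like _2 or _b are one class to them, and where a whole thing is asked for, a point or a joint stands for the part that bears it (a point fixed in the world has none). Each returns a list of dicts, best first, with "p" (0 to 1); they miss things now and then, are a little off and sometimes report something else, mostly with a low value. They report only what shows in the picture. A call takes as long as a camera call. They do not tell look-alikes from the thing itself.
- spot_in(camera, thing): "location" ([x, y, z] in m, in world coordinates, good to about 4 mm: the middle of the surface that is visible of it).
- regions_of(camera, thing): "mask" (420x560 bool, what is visible of it).
The state is a dict: "time_s": time; "joint_positions": joint angles; "qvel": joint speeds; "tau": joint torques, N m; "position": TCP position; "tcp_rot": TCP orientation; "force": force on the tool from outside, world axes, zero at the start; "moment": the same for the moment, N m; "opening": opening from 0.0 (shut) to 1.0 (fully open).
Only numpy, scipy, OpenCV 4.12 (cv2) and the standard library are available. Lean on these libraries where they do the work, as an engineer would, in place of code of your own. Each camera call takes 0.05 s, during which the arm holds its last target. There are 200 camera calls.

TASK

With one fingertip press down the orange ledge of the damp box to hold its spring-closed flap open, and meanwhile with the other fingertip push the ware board, brick first, under the flap until it meets the end stop. Then let the flap spring shut behind the brick and back away. Do not grip or lift the board, and leave the cup, the jar and the wooden mould alone.

Things in the scene. Friction and masses are not known exactly. Their poses are not given: they have to be found in the camera images.
- damp_box: fixed wooden lane and box on the bench. Origin on the bench at the middle of the box's entry; x points into the box along the lane (the push direction), y across to the left, z up. Sizes given as 'box frame' refer to this. The lane is bare bench 76 mm wide between two guides 14 mm high from x = -240 mm to the box; the box is x = 0 to 100 mm, walls 44 mm high, flap roof above it up to z = 50 mm
- end_stop (a point): middle of the face of the box's end stop, at x = 100 mm, z = 22 mm in the box frame; the board's front edge must meet this face
- rod_front (a point): front end of the flap's brass hinge rod (8 mm thick). The rod runs parallel to x at y = 44, z = 30 mm in the box frame, from x = -239 mm into the box, in 34 mm high bearing blocks at x = -244, 4 and 109 mm (y = 41 to 55 mm). The two fingers straddle it: one on the ledge left of it, the other in the lane
- flap (a joint): opening angle of the spring-closed flap about the rod, rad: 0 shut, 0.80 fully open. Flap and orange ledge are one rocker: pressing the ledge down by an angle raises the flap over the lane by the same angle. From 0.60 on, the brick passes under the skirt. Holding it there takes about 7 N down on the ledge's middle; let go, it springs shut by itself
- skirt_low (a point): lower edge of the flap's blue front skirt, on its face towards the incoming board; the skirt moves with the flap. Shut, it hangs across the lane at x = 5 to 9 mm in the box frame, down to z = 16 mm on the right half and 32 mm on the left: the bare board (12 mm) passes under it, the brick does not and cannot push it open
- ledge_top (a point): centre of the top face of the orange ledge, a flat plate 220 mm long (x = -235 to -15 mm, box frame), 4 mm thick, reaching out to the left from 8 to 48 mm off the rod's axis. Flap shut: it rises outwards at 20 degrees and this point is at x = -125, y = 69.6, z = 41.5 mm, box frame. At joint value 0.35 it is level, at 0.70 it slopes 20 degrees down. A fingertip can slide along it
- board: loose white ware board 150 x 64 x 12 mm, about 0.4 kg, lying in the lane. Origin at the centre of its underside; x points to its front, into the box. Fixed on it: a reddish brick (x = 1 to 71 mm, 44 mm wide, top at 40 mm) and at its rear a dark upright cleat. When it meets the end stop its origin is at x = 25 mm in the box frame, the brick is behind the skirt and the cleat still outside
- cleat_back (a point): middle of the rear face of the board's cleat, where to push: 75 mm behind the board's origin, 28.5 mm above the bench. The cleat is 64 mm wide, 15 mm thick, and its top is 45 mm above the bench
- cup: blue cup, 66 mm wide and 70 mm high, a bystander; origin at the centre of its underside
- jar: white jar with a wooden lid, 56 mm wide and 70 mm high, a bystander; origin at the centre of its underside
- mould: wooden brick mould frame, 160 x 86 mm and 30 mm high, a bystander; origin at the centre of its underside
There are look-alikes about, which are no part of the job. What is meant by the board is not purple, and is the smaller of those in its own colour.

How it is judged (in metres and radians):
On the way, in this order (a step that is already met when the one before it is completed fails the run):
1. the flap is held open (over 0.5 rad) while the brick is still in front of it (value of joint flap above 0.5 rad and x of board in the frame of damp_box below -0.055 m), for 0.2 s.
2. the board is pushed home against the end stop (x of board in the frame of damp_box above 0.017 m and y of board in the frame of damp_box between -0.012 and 0.012 m and height (world z) of board below 0.006 m and angle between board's own z axis and vertical below 0.06 rad and angle between the x axis of board and the x axis of damp_box, either way round below 0.15 rad), for 0.2 s.
At the end, for the whole second after the job is handed in: the board lies flat in the lane within 8 mm of the end stop, at rest, and the flap is shut (under 0.06 rad) (all of step 2 and value of joint flap below 0.06 rad and linear speed of board below 0.01 m/s); the robot touches nothing.
It fails at once if the board is lifted or tipped (height (world z) of board above 0.012 m or angle between board's own z axis and vertical above 0.2 rad).
It fails at once if the cup is moved by more than 20 mm (distance of cup from where it was at the start of the episode above 0.02 m).
It fails at once if the jar is moved by more than 20 mm (distance of jar from where it was at the start of the episode above 0.02 m).
It fails at once if the mould is moved by more than 20 mm (distance of mould from where it was at the start of the episode above 0.02 m).
It also fails if it takes over 38 s, if anything falls off the work surface, if the arm or the gripper's body presses on something with over 40 N, if the wrist force passes 120 N, or if a joint passes its speed limit or range.

## Working session

There is one attempt and no reset: what is moved stays moved. The work goes in short steps, Python scripts to look and compute and a tool call to move; the robot and the scene stay as the last step left them, time stands still between calls to the robot, and variables do not carry over. Pictures are saved under pics/ and viewed, about 8 in all and at most 12, crops included, and the job is handed in when it is done.

Besides the shell and the picture viewer there is one more tool, called after ">>>" as name(argument=value, ...), one argument or row to a line, values as JSON. send_rows: Moves the arm, as the interface text tells. Its arguments: {"type":"object","properties":{"moves":{"type":"array","items":{"type":"array","items":{"type":"array","items":{"type":"number"}}}}},"required":["moves"]}

```bash
ls; mkdir -p pics; cat > h.py <<'E'
import numpy as np, cv2
from rig import readout, capture, camera_model, bot, spot_in, regions_of
def ray(cam,u,v,m=None):
    m=m or camera_model(cam); K=np.array(m["camera_matrix"]);P=np.array(m["pose"])
    d=np.linalg.inv(K)@[u,v,1]; d=P[:3,:3]@[d[0],-d[1],-d[2]]
    return P[:3,3],d
def at_z(cam,u,v,z,m=None):
    o,d=ray(cam,u,v,m); return o+d*(z-o[2])/d[2]
def proj(cam,p,m=None):
    m=m or camera_model(cam); K=np.array(m["camera_matrix"]);P=np.array(m["pose"])
    c=P[:3,:3].T@(np.array(p)-P[:3,3]); q=K@[c[0],-c[1],-c[2]]; return q[:2]/q[2]
E
python3 - <<'E'
from h import *
s=readout.read_state(); print(s)
for c in("scene","top"):
    cv2.imwrite(f"pics/{c}0.png",capture(c)); 
    m=camera_model(c); print(c,m.keys(), np.round(m["pose"],3).tolist(),np.round(m["camera_matrix"],1).tolist())
    for t in("damp_box","end_stop","rod_front","skirt_low","ledge_top","board","cleat_back","cup","jar","mould"):
        try: print(t,[(np.round(d["location"],4).tolist(),round(d["p"],2)) for d in spot_in(c,t)])
        except Exception as e: print(t,e)
E
```

```text
pics
{'time_s': 0.0, 'joint_positions': array([-7.72622778e+01,  3.02760601e+01,  8.21555345e+01, -2.68090551e-03,
        6.76909510e+01, -1.02288547e+01]), 'qvel': array([-0.02624517, -0.06052296, -0.06806655,  0.02648021, -0.10013094,
       -0.00247247]), 'tau': array([ 5.49738033e-04, -4.40037739e+01, -1.76595926e+01,  6.31685229e-02,
        5.83210762e-02, -1.90201004e-04]), 'position': array([ 0.24370597, -0.5747308 ,  0.22160754]), 'tcp_rot': array([[ 9.20725765e-01,  3.90209945e-01, -5.13808653e-04],
       [ 3.90210137e-01, -9.20723485e-01,  2.07664086e-03],
       [ 3.37250221e-04, -2.11251009e-03, -9.99997712e-01]]), 'force': array([ 0.52364775, -0.00114127, -0.22564092]), 'moment': array([-0.01735135,  0.04937535,  0.00756168]), 'opening': 1.0014760496559074}
scene dict_keys(['camera_matrix', 'pose']) [[0.805, -0.507, 0.308, 0.915], [0.593, 0.683, -0.427, -0.419], [0.006, 0.526, 0.85, 0.913], [0.0, 0.0, 0.0, 1.0]] [[530.2, 0.0, 273.1], [0.0, 530.2, 214.1], [0.0, 0.0, 1.0]]
damp_box [([0.7026, -0.0223, 0.0459], 0.91)]
end_stop [([0.7019, -0.0213, 0.0399], 0.8)]
rod_front
[... 728 characters left out ...]
1.0]] [[542.3, 0.0, 275.7], [0.0, 542.3, 210.4], [0.0, 0.0, 1.0]]
damp_box [([0.6757, -0.006, 0.0385], 0.75), ([0.681, 0.0119, 0.045], 0.48)]
end_stop [([0.6838, -0.0062, 0.0456], 0.7)]
rod_front [([0.6777, -0.0042, 0.0445], 0.7), ([0.6188, -0.0328, 0.0065], 0.36)]
skirt_low [([0.6879, 0.0127, 0.0485], 0.69)]
ledge_top [([0.6849, 0.0087, 0.0419], 0.9)]
board [([0.6149, -0.0342, 0.0127], 0.86), ([0.3592, -0.1755, 0.0159], 0.57)]
cleat_back [([0.4419, 0.2045, 0.0121], 0.77), ([0.616, -0.038, 0.0103], 0.72), ([0.6414, 0.1819, 0.0305], 0.68), ([0.3592, -0.1824, 0.0147], 0.56)]
cup [([0.6824, -0.2201, 0.0349], 0.96)]
jar [([0.5461, -0.1783, 0.0734], 0.88)]
mould [([0.6429, 0.1809, 0.0315], 0.57)]
```

View pics/scene0.png

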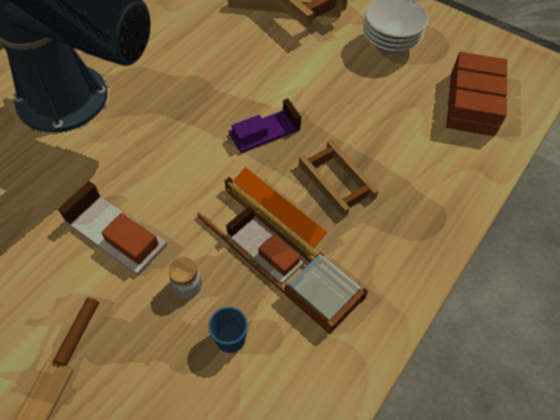

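View pics/top0.png

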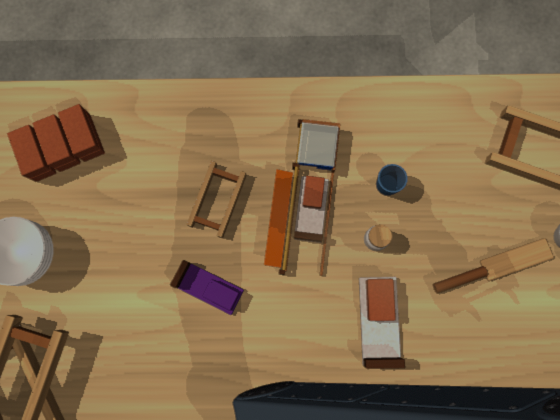

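The scene view shows the white board in the lane (about (265,245)), the larger white look-alike at (115,230), and the purple one at (265,128). In the top view the lane runs from (285,272) to (303,165), and the board to use is at (312,208). Next I'll zoom in on both.

```bash
python3 - <<'E'
from h import *
a=cv2.imread("pics/top0.png")[110:285,250:350]; b=cv2.imread("pics/scene0.png")[160:335,185:375]
a=cv2.resize(a,None,fx=3.4,fy=3.4,interpolation=cv2.INTER_CUBIC); b=cv2.resize(b,None,fx=2.4,fy=2.4,interpolation=cv2.INTER_CUBIC)
h=max(a.shape[0],b.shape[0]); f=lambda i: cv2.copyMakeBorder(i,0,h-i.shape[0],0,0,cv2.BORDER_CONSTANT)
cv2.imwrite("pics/crop1.png",cv2.convertScaleAbs(np.hstack([f(a),f(b)]),alpha=1.5))
s=readout.read_state(); P=camera_model("wrist")["pose"]; T=np.eye(4);T[:3,:3]=s["tcp_rot"];T[:3,3]=s["position"]
print(np.round(np.linalg.inv(T)@P,3), np.round(camera_model("wrist")["camera_matrix"],1))
E
```

```text
[[ 0.001  0.953  0.304  0.083]
 [ 1.    -0.001 -0.001 -0.001]
 [-0.     0.304 -0.953 -0.161]
 [ 0.     0.     0.     1.   ]] [[377.7   0.  277.9]
 [  0.  377.7 211.1]
 [  0.    0.    1. ]]
```

View pics/crop1.png

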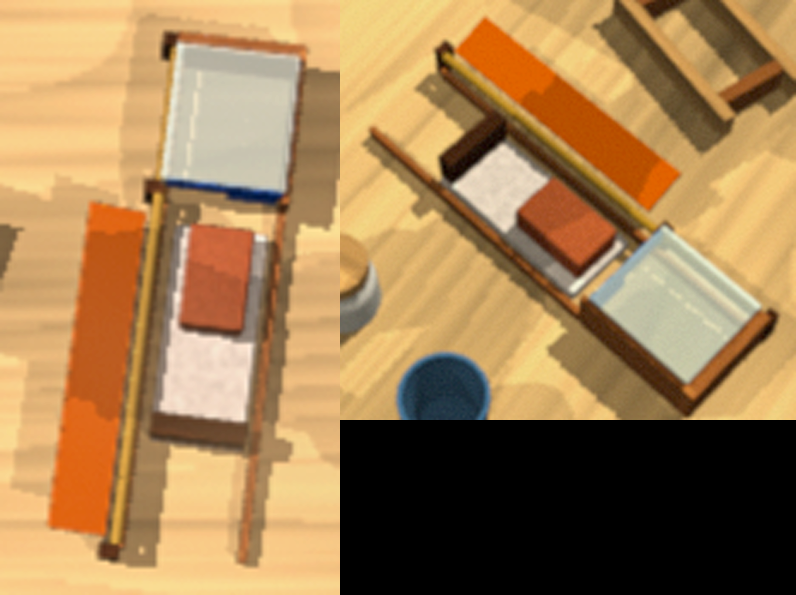

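```bash
python3 - <<'E'
from h import *
from scipy.optimize import least_squares
T=camera_model("top");S=camera_model("scene")
t=lambda u,v:(250+u/3.4,110+v/3.4); s=lambda u,v:(185+(u-340)/2.4,160+v/2.4)
A=[(T,(-15,88.4,48.3),t(92,203)),(T,(-15,50.8,34.6),t(147,211)),(T,(-235,88.4,48.3),t(50,527)),(T,(-235,50.8,34.6),t(105,534)),(T,(-244,48,34),t(110,546)),
(S,(-235,88.4,48.3),s(487,17)),(S,(-15,88.4,48.3),s(680,173)),(S,(-15,50.8,34.6),s(655,210))]
def W(p,q): c,n=np.cos(p[2]),np.sin(p[2]); q=np.array(q)/1e3; return [p[0]+c*q[0]-n*q[1],p[1]+n*q[0]+c*q[1],q[2]]
f=lambda p:np.concatenate([proj(0,W(p,q),m)-np.array(o) for m,q,o in A])
r=least_squares(f,[.7,-.03,-.15]); print(r.x,np.degrees(r.x[2]));print(np.round(r.fun.reshape(-1,2),1))
# hover target: TCP such that wrist sees lane
st=readout.read_state(); R=st["tcp_rot"]
for q in [(-120,0,0),(-195,38,0)]: print(q,W(r.x,q), R.T@(np.array(W(r.x,q))-st["position"])*100)
E
```

```text
[ 0.71232364 -0.04671732 -0.12323116] -7.060625175587135
[[-1.3 -1.2]
 [-1.1 -0.3]
 [-0.6 -0.3]
 [ 0.2  0. ]
 [-0.5  0.7]
 [-1.3  0.3]
 [ 1.1  0.4]
 [-2.2  1.2]]
(-120, 0, 0) [np.float64(0.5932336471218896), np.float64(-0.031966983210685036), np.float64(0.0)] [ 53.37234482 -36.41143349  22.25457481]
(-195, 38, 0) [np.float64(0.5234733396300433), np.float64(0.014963811568894782), np.float64(0.0)] [ 48.78010689 -43.45425613  22.25450492]
```

>>> send_rows(
  moves=[
    [[0, 0, 7.5, 0, 0, 0, 1], [0, 0, 7.5, 0, 0, 0, 1], [0, 0, 7.5, 0, 0, 0, 1], [0, 0, 7.5, 0, 0, 0, 1], [0, 0, 0, 0, 0, 0, 0.5]],
  ],
)

```text
time_s: 1.6
position: [0.2439, -0.5754, 0.2225]
tcp_rot: [[0.992, -0.122, -0.0], [-0.122, -0.992, 0.0], [-0.0, -0.0, -1.0]]
force: [0.0, -0.1, -0.8]
opening: 0.962
```

```bash
cat >> h.py <<'E'
BOX=np.array([.71232,-.04672,-.12323])
def W(p,q):
    c,n=np.cos(p[2]),np.sin(p[2]); q=np.array(q)/1e3; return np.array([p[0]+c*q[0]-n*q[1],p[1]+n*q[0]+c*q[1],q[2]])
def where(goal,box=BOX):
    s=readout.read_state(); R=s["tcp_rot"]; c,n=np.cos(box[2]),np.sin(box[2])
    d=s["position"]-[box[0],box[1],0]
    print("t",round(s["time_s"],2),"tcp box mm",np.round([c*d[0]+n*d[1],-n*d[0]+c*d[1],d[2]]*np.array(1e3),1),"F",np.round(s["force"],1),"open",round(s["opening"],3))
    print("yaw err deg",round(np.degrees(np.arctan2(R[1,0],R[0,0])-box[2]),2),"zaxis",np.round(R[:,2],4))
    print("to goal, tool cm",np.round(R.T@(W(box,goal)-s["position"])*100,2))
E
python3 -c "
from h import *
where((-100,30,220))"
```

```text
t 1.6 tcp box mm [-399.9 -582.3  222.5] F [ 0.  -0.1 -0.8] open 0.962
yaw err deg 0.03 zaxis [-0.  0. -1.]
to goal, tool cm [ 30.03 -61.21   0.25]
```

>>> send_rows(
  moves=[
    [[0, 0, 0, 2, -4.08, 0, 0.5], [0, 0, 0, 2, -4.08, 0, 0.5], [0, 0, 0, 2, -4.08, 0, 0.5], [0, 0, 0, 2, -4.08, 0, 0.5], [0, 0, 0, 2, -4.08, 0, 0.5]],
  ],
)

```text
time_s: 2.1
position: [0.3688, -0.3838, 0.2227]
tcp_rot: [[0.993, -0.12, 0.0], [-0.12, -0.993, -0.0], [0.0, 0.0, -1.0]]
force: [0.2, -0.8, 0.7]
opening: 0.757
```

>>> send_rows(
  moves=[
    [[0, 0, 0, 2, -4.08, 0, 0.5], [0, 0, 0, 2, -4.08, 0, 0.5], [0, 0, 0, 2, -4.08, 0, 0.5], [0, 0, 0, 2, -4.08, 0, 0.5], [0, 0, 0, 2, -4.08, 0, 0.5]],
  ],
)

```text
time_s: 2.6
position: [0.4932, -0.1934, 0.2228]
tcp_rot: [[0.993, -0.119, 0.0], [-0.119, -0.993, -0.0], [0.001, 0.0, -1.0]]
force: [1.4, 0.1, 0.1]
opening: 0.746
```

>>> send_rows(
  moves=[
    [[0, 0, 0, 2, -4.08, 0, 0.5], [0, 0, 0, 2, -4.08, 0, 0.5], [0, 0, 0, 2, -4.08, 0, 0.5], [0, 0, 0, 2, -4.08, 0, 0.5], [0, 0, 0, 2, -4.08, 0, 0.5]],
  ],
)

```text
time_s: 3.1
position: [0.6174, -0.003, 0.2227]
tcp_rot: [[0.993, -0.119, 0.0], [-0.119, -0.993, -0.0], [0.0, 0.0, -1.0]]
force: [-0.3, 0.0, -0.3]
opening: 0.747
```

>>> send_rows(
  moves=[
    [[0, 0, 0, 0, 0, 0, 0.5], [0, 0, 0, 0, 0, 0, 0.5], [0, 0, 0, 0, 0, 0, 0.5], [0, 0, 0, 0, 0, 0, 0.5], [0, 0, 0, 0, 0, 0, 0.5]],
  ],
)

```text
time_s: 3.6
position: [0.6161, -0.0061, 0.2227]
tcp_rot: [[0.992, -0.124, -0.0], [-0.124, -0.992, -0.0], [-0.0, 0.0, -1.0]]
force: [-0.5, 0.1, -0.0]
opening: 0.752
```

```bash
python3 -c "
from h import *
import pickle
where((-100,30,220))
m=camera_model('wrist'); i=capture('wrist'); cv2.imwrite('pics/w1.png',i); pickle.dump(m,open('w1.pkl','wb'))
cv2.imwrite('pics/w1b.png',cv2.resize(i,(800,600),interpolation=cv2.INTER_CUBIC))
for t in ('board','cleat_back','ledge_top','rod_front','skirt_low'): print(t,[(np.round(d['location'],4).tolist(),round(d['p'],2)) for d in spot_in('wrist',t)])
"
```

```text
t 3.6 tcp box mm [-100.5   28.5  222.7] F [-0.5  0.1 -0. ] open 0.752
yaw err deg -0.07 zaxis [-3.e-04 -1.e-04 -1.e+00]
to goal, tool cm [ 0.05 -0.15  0.27]
board [([0.6251, -0.0359, 0.0247], 0.77), ([0.3987, 0.1409, 0.0362], 0.7), ([0.4572, -0.1402, 0.0078], 0.46)]
cleat_back [([0.4019, 0.1431, 0.0427], 0.72), ([0.6227, -0.0367, 0.0249], 0.65), ([0.4549, -0.1417, 0.0096], 0.46)]
ledge_top [([0.6766, 0.0144, 0.0445], 0.67)]
rod_front [([0.6667, 0.0081, 0.0423], 0.91)]
skirt_low [([0.6801, 0.0186, 0.0431], 0.86)]
```

View pics/w1b.png

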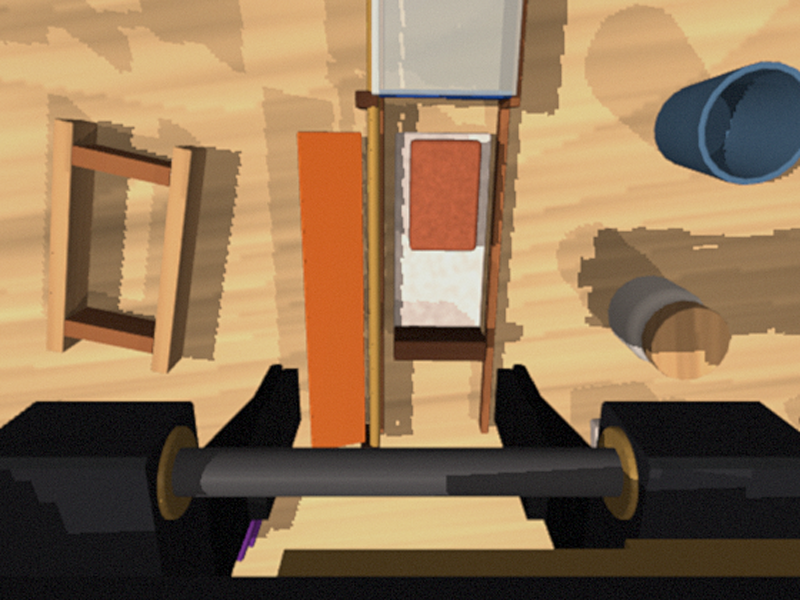

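The wrist view shows the lane straight in the image. The ledge corners are at (298,132), (361,132) and (313,447), the brick top runs from (410,140) to (476,250), and the cleat's top rear edge is near row 359. Both fingers show at the bottom. I'll refit the box with all three views, then the board.

```bash
python3 - <<'E'
from h import *
import pickle
from scipy.optimize import least_squares
T=camera_model("top");S=camera_model("scene");M=pickle.load(open("w1.pkl","rb"))
t=lambda u,v:(250+u/3.4,110+v/3.4); s=lambda u,v:(185+(u-340)/2.4,160+v/2.4); w=lambda u,v:(u*.7,v*.7)
A=[(T,(-15,88.4,48.3),t(92,203)),(T,(-15,50.8,34.6),t(147,211)),(T,(-235,88.4,48.3),t(50,527)),(T,(-235,50.8,34.6),t(105,534)),(T,(-244,48,34),t(110,546)),
(S,(-235,88.4,48.3),s(487,17)),(S,(-15,88.4,48.3),s(680,173)),(S,(-15,50.8,34.6),s(655,210))]
B=[(M,(-15,88.4,48.3),w(298,132)),(M,(-15,50.8,34.6),w(361,132)),(M,(-235,88.4,48.3),w(313,447))]
C=[(M,(71,22,40),w(410,140)),(M,(71,-22,40),w(479,142)),(M,(1,-22,40),w(476,250)),(M,(1,22,40),w(410,248)),(M,(-75,32,45),w(394,359)),(M,(-75,-32,45),w(484,358)),(M,(75,32,12),w(403,134))]
C2=[(T,(71,22,40),t(188,225)),(T,(71,-22,40),t(253,229))]
def fit(L,p0):
    f=lambda p:np.concatenate([proj(0,W(p,q),m)-np.array(o) for m,q,o in L])
    r=least_squares(f,p0,loss="soft_l1"); print(np.round(r.x,4),np.degrees(r.x[2]).round(2),np.round(r.fun.reshape(-1,2),1).tolist()); return r.x
fit(B,BOX); b=fit(A+B,BOX); p=fit(C,[.6,-.03,-.12]); fit(C+C2,p)
for q in (b,BOX):
    d=p[:2]-q[:2];c,n=np.cos(q[2]),np.sin(q[2]); print("board in box",c*d[0]+n*d[1],-n*d[0]+c*d[1],p[2]-q[2])
E
```

```text
[ 0.7082 -0.0464 -0.1283] -7.35 [[-0.6, -0.4], [0.7, -0.3], [-0.1, 4.3]]
[ 0.7102 -0.0468 -0.1267] -7.26 [[-1.2, -0.5], [-1.1, 0.5], [-0.9, 0.4], [-0.1, 0.8], [-0.8, 1.5], [-1.8, -0.3], [0.2, -0.1], [-3.1, 0.7], [-0.5, -2.9], [0.9, -2.7], [0.4, 2.6]]
[ 0.6192 -0.0357 -0.1287] -7.37 [[0.1, -1.4], [2.3, -2.5], [0.3, 0.7], [-0.9, 1.8], [-0.8, 1.6], [1.8, 2.6], [-6.3, -2.2]]
[ 0.6193 -0.0358 -0.1299] -7.44 [[0.3, -1.5], [2.5, -2.6], [0.4, 0.6], [-0.8, 1.7], [-0.8, 1.5], [1.8, 2.6], [-6.1, -2.3], [-0.5, -0.4], [-0.4, 0.7]]
board in box -0.09167518464080554 -0.0004901977509774984 -0.0019947006642474507
board in box -0.09372354056605563 -0.000503134000873949 -0.0054736031277694
```

```bash
sed -i 's/^BOX=.*/BOX=np.array([.7095,-.0466,-.127])/' h.py; python3 -c "
from h import *
where((-192,39.5,60))"
```

```text
t 3.9 tcp box mm [-97.5  29.3 222.6] F [ 0.3 -0.7 -0.3] open 0.752
yaw err deg 0.22 zaxis [ 1.e-04 -0.e+00 -1.e+00]
to goal, tool cm [-9.45 -1.05 16.26]
```

>>> send_rows(
  moves=[
    [[0, 0, 0.2, -4, -0.5, 0, 0.5], [0, 0, 0, -4, -0.5, 1.5, 0.5], [0, 0, 0, -1.45, 0, 4, 0.5], [0, 0, 0, 0, 0, 4, 0.5], [0, 0, 0, 0, 0, 3, 0.5]],
  ],
)

```text
time_s: 4.4
position: [0.5229, 0.0172, 0.0963]
tcp_rot: [[0.992, -0.126, -0.001], [-0.126, -0.992, 0.0], [-0.001, -0.0, -1.0]]
force: [0.2, 0.1, -0.6]
opening: 0.752
```

>>> send_rows(
  moves=[
    [[0, 0, 0, 0, 0, 2, 0.5], [0, 0, 0, 0, 0, 1.7, 0.5], [0, 0, 0, 0, 0, 0, 0.5], [0, 0, 0, 0, 0, 0, 0.5], [0, 0, 0, 0, 0, 0, 0.5]],
  ],
)

```text
time_s: 4.9
position: [0.525, 0.0168, 0.0615]
tcp_rot: [[0.992, -0.126, 0.002], [-0.126, -0.992, -0.0], [0.002, 0.0, -1.0]]
force: [0.1, -0.8, -0.5]
opening: 0.749
```

```bash
python3 -c "
from h import *
where((-192,39.5,22))
a=cv2.resize(capture('wrist'),(430,322)); cv2.imwrite('pics/w2.png',a)
b=capture('scene')[120:340,150:400]; b=cv2.resize(b,(366,322),interpolation=cv2.INTER_CUBIC)
cv2.imwrite('pics/c2.png',cv2.convertScaleAbs(np.hstack([a,b]),alpha=1.3))"
```

```text
t 4.9 tcp box mm [-191.1   39.5   61.5] F [ 0.1 -0.8 -0.5] open 0.749
yaw err deg 0.04 zaxis [ 2.1e-03 -4.0e-04 -1.0e+00]
to goal, tool cm [-0.1  -0.    3.95]
```

View pics/c2.png

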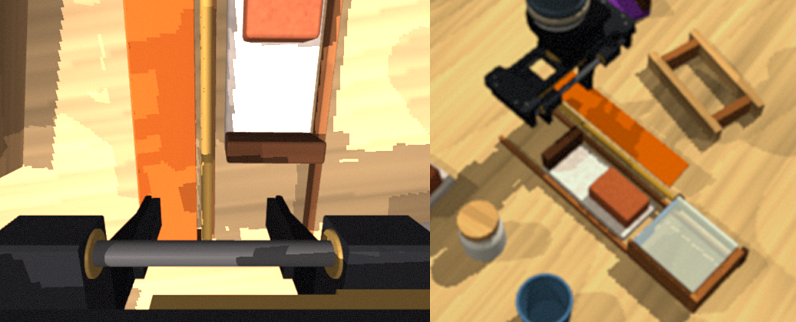

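The fingers straddle the rod. The left one is over the ledge's outer half (about (150,200)), and the right one is behind the middle of the cleat (about (275,200), cleat rear at row 162). Pressing down.

>>> send_rows(
  moves=[
    [[0, 0, 0, 0, 0, 1, 0.5], [0, 0, 0, 0, 0, 1, 0.5], [0, 0, 0, 0, 0, 0.9, 0.5], [0, 0, 0, 0, 0, 0.5, 0.5], [0, 0, 0, 0, 0, 0.5, 0.5]],
  ],
)

```text
time_s: 5.5
position: [0.5245, 0.0165, 0.0213]
tcp_rot: [[0.992, -0.125, 0.001], [-0.125, -0.992, -0.001], [0.001, 0.001, -1.0]]
force: [-0.2, -2.2, 7.0]
opening: 0.752
```

>>> send_rows(
  moves=[
    [[0, 0, 0, 0, 0, 0, 0.5], [0, 0, 0, 0, 0, 0, 0.5], [0, 0, 0, 0, 0, 0, 0.5], [0, 0, 0, 0, 0, 0, 0.5], [0, 0, 0, 0, 0, 0, 0.5]],
  ],
)

```text
time_s: 6.0
position: [0.5245, 0.0166, 0.0216]
tcp_rot: [[0.992, -0.126, 0.001], [-0.126, -0.992, -0.0], [0.001, 0.0, -1.0]]
force: [0.5, 0.4, 5.7]
opening: 0.751
```

```bash
python3 -c "
from h import *
where((-178,39.5,22))
a=cv2.resize(capture('wrist'),(430,322)); cv2.imwrite('pics/w3.png',a)
b=capture('scene')[120:340,150:400]; b=cv2.resize(b,(366,322),interpolation=cv2.INTER_CUBIC)
cv2.imwrite('pics/c3.png',cv2.convertScaleAbs(np.hstack([a,b]),alpha=1.3))"
```

```text
t 6.0 tcp box mm [-191.5   39.3   21.6] F [0.5 0.4 5.7] open 0.751
yaw err deg 0.05 zaxis [ 8.e-04 -4.e-04 -1.e+00]
to goal, tool cm [ 1.35 -0.02 -0.04]
```

View pics/c3.png

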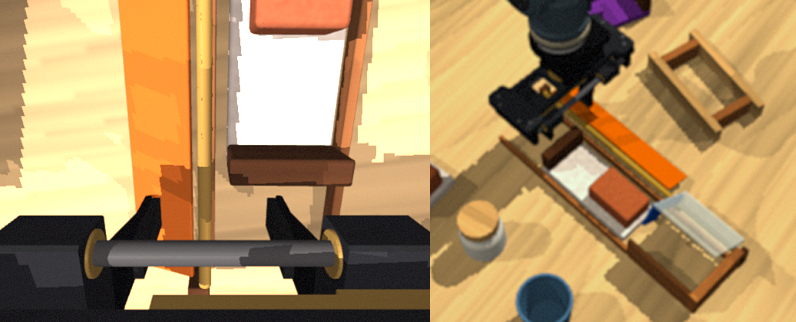

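The flap is raised, and the blue skirt shows at (650,213). A quick check of the opening angle, comparing the ledge's edges in the wrist view with the model.

```bash
python3 - <<'E'
from h import *
a=cv2.imread("pics/w3.png"); h=cv2.cvtColor(a,cv2.COLOR_BGR2HSV)
for r in (10,60,110):
    k=np.where((h[r,:200,0]<14)&(h[r,:200,1]>170))[0]; print("row",r*1.304,"orange cols",k.min()*1.302,k.max()*1.302)
for q in (.5,.6,.65,.7,.75,.8):
    th=.349-q; o=[]
    for row in (13,78,143):
        e=[]
        for rr in (48,8):
            y=44+rr*np.cos(th)-2*np.sin(th); z=30+rr*np.sin(th)+2*np.cos(th)
            p=np.array([proj("wrist",W(BOX,(x,y,z))) for x in range(-235,0,5)]); i=np.argsort(p[:,1]); e.append(np.interp(row,p[i,1],p[i,0]).round(0))
        o.append(e)
    print(q,o)
E
```

```text
row 13.040000000000001 orange cols 154.93800000000002 246.078
row 78.24000000000001 orange cols 161.448 246.078
row 143.44 orange cols 166.656 247.38
0.5 [[np.float64(141.0), np.float64(245.0)], [np.float64(147.0), np.float64(246.0)], [np.float64(153.0), np.float64(247.0)]]
0.6 [[np.float64(147.0), np.float64(245.0)], [np.float64(153.0), np.float64(246.0)], [np.float64(159.0), np.float64(248.0)]]
0.65 [[np.float64(150.0), np.float64(245.0)], [np.float64(156.0), np.float64(246.0)], [np.float64(162.0), np.float64(248.0)]]
0.7 [[np.float64(153.0), np.float64(245.0)], [np.float64(159.0), np.float64(246.0)], [np.float64(165.0), np.float64(248.0)]]
0.75 [[np.float64(157.0), np.float64(245.0)], [np.float64(163.0), np.float64(247.0)], [np.float64(168.0), np.float64(248.0)]]
0.8 [[np.float64(161.0), np.float64(245.0)], [np.float64(166.0), np.float64(247.0)], [np.float64(172.0), np.float64(248.0)]]
```

Opening is about 0.72 rad. Pushing now.

>>> send_rows(
  moves=[
    [[0, 0, 0, 0.4, 0, 0, 0.5], [0, 0, 0, 0.4, 0, 0, 0.5], [0, 0, 0, 0.4, 0, 0, 0.5], [0, 0, 0, 0.4, 0, 0, 0.5], [0, 0, 0, 0.4, 0, 0, 0.5]],
  ],
)

```text
time_s: 6.6
position: [0.5399, 0.0154, 0.0207]
tcp_rot: [[0.992, -0.125, -0.009], [-0.125, -0.992, 0.002], [-0.009, -0.001, -1.0]]
force: [-6.3, 2.0, 7.0]
opening: 0.752
```

>>> send_rows(
  moves=[
    [[0, 0, 0, 0.5, 0, 0, 0.5], [0, 0, 0, 0.5, 0, 0, 0.5], [0, 0, 0, 0.5, 0, 0, 0.5], [0, 0, 0, 0.5, 0, 0, 0.5], [0, 0, 0, 0.5, 0, 0, 0.5]],
  ],
)

```text
time_s: 7.1
position: [0.5626, 0.0127, 0.0205]
tcp_rot: [[0.992, -0.125, -0.013], [-0.125, -0.992, 0.003], [-0.014, -0.001, -1.0]]
force: [-6.7, 3.1, 8.6]
opening: 0.75
```

```bash
python3 -c "
from h import *
where((-59.5,39.5,21.6))"
```

```text
t 7.1 tcp box mm [-153.2   40.3   20.5] F [-6.7  3.1  8.6] open 0.75
yaw err deg 0.07 zaxis [-0.0133  0.0025 -0.9999]
to goal, tool cm [ 9.37  0.09 -0.24]
```

>>> send_rows(
  moves=[
    [[0, 0, 0, 0.5, 0.02, -0.02, 0.5], [0, 0, 0, 0.5, 0.02, -0.02, 0.5], [0, 0, 0, 0.5, 0.02, 0, 0.5], [0, 0, 0, 0.5, 0, 0, 0.5], [0, 0, 0, 0.5, 0, 0, 0.5]],
  ],
)

```text
time_s: 7.6
position: [0.5883, 0.0089, 0.0206]
tcp_rot: [[0.992, -0.125, -0.012], [-0.125, -0.992, 0.002], [-0.012, -0.001, -1.0]]
force: [-5.7, 2.3, 4.9]
opening: 0.748
```

>>> send_rows(
  moves=[
    [[0, 0, 0, 0.5, 0, 0, 0.5], [0, 0, 0, 0.5, 0, 0, 0.5], [0, 0, 0, 0.5, 0, 0, 0.5], [0, 0, 0, 0.5, 0, 0, 0.5], [0, 0, 0, 0.5, 0, 0, 0.5]],
  ],
)

```text
time_s: 8.1
position: [0.6131, 0.0057, 0.0205]
tcp_rot: [[0.992, -0.125, -0.012], [-0.125, -0.992, 0.002], [-0.012, -0.001, -1.0]]
force: [-5.6, 2.2, 5.0]
opening: 0.749
```

```bash
python3 -c "
from h import *
where((-59.5,39.5,21.6))
a=cv2.resize(capture('wrist'),(430,322)); cv2.imwrite('pics/w4.png',a)
b=capture('scene')[120:340,150:400]; b=cv2.resize(b,(366,322),interpolation=cv2.INTER_CUBIC)
cv2.imwrite('pics/c4.png',cv2.convertScaleAbs(np.hstack([a,b]),alpha=1.3))"
```

```text
t 8.1 tcp box mm [-102.2   39.7   20.5] F [-5.6  2.2  5. ] open 0.749
yaw err deg 0.07 zaxis [-0.0116  0.0024 -0.9999]
to goal, tool cm [ 4.27  0.03 -0.16]
```

View pics/c4.png

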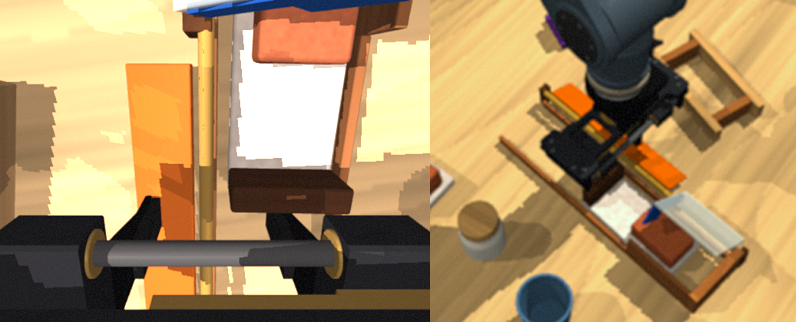

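The brick is going under the raised skirt (wrist view at (300,40)), with the board straight and the cleat against the finger. Continuing.

>>> send_rows(
  moves=[
    [[0, 0, 0, 0.5, 0, 0, 0.5], [0, 0, 0, 0.5, 0, 0, 0.5], [0, 0, 0, 0.5, 0, 0, 0.5], [0, 0, 0, 0.5, 0, 0, 0.5], [0, 0, 0, 0.5, 0, 0, 0.5]],
  ],
)

```text
time_s: 8.7
position: [0.6386, 0.0025, 0.0207]
tcp_rot: [[0.992, -0.125, -0.01], [-0.125, -0.992, 0.002], [-0.01, -0.001, -1.0]]
force: [-4.8, 3.0, 6.6]
opening: 0.748
```

>>> send_rows(
  moves=[
    [[0, 0, 0, 0.4, 0, 0, 0.5], [0, 0, 0, 0.3, 0, 0, 0.5], [0, 0, 0, 0.3, 0, 0, 0.5], [0, 0, 0, 0.3, 0, 0, 0.5], [0, 0, 0, 0.2, 0, 0, 0.5]],
  ],
)

```text
time_s: 9.2
position: [0.6531, 0.0006, 0.0207]
tcp_rot: [[0.992, -0.126, -0.011], [-0.126, -0.992, 0.002], [-0.011, -0.001, -1.0]]
force: [-8.7, 3.0, 8.7]
opening: 0.752
```

```bash
python3 -c "
from h import *
where((-59.5,39.5,21.6))"
```

```text
t 9.2 tcp box mm [-61.9  39.7  20.7] F [-8.7  3.   8.7] open 0.752
yaw err deg 0.05 zaxis [-0.0112  0.0023 -0.9999]
to goal, tool cm [ 0.24  0.02 -0.1 ]
```

>>> send_rows(
  moves=[
    [[0, 0, 0, 0.15, 0, 0, 0.5], [0, 0, 0, 0.15, 0, 0, 0.5], [0, 0, 0, 0.1, 0, 0, 0.5], [0, 0, 0, 0.1, 0, 0, 0.5], [0, 0, 0, 0, 0, 0, 0.5]],
  ],
)

```text
time_s: 9.7
position: [0.6531, 0.0006, 0.0207]
tcp_rot: [[0.992, -0.126, -0.022], [-0.126, -0.992, 0.004], [-0.022, -0.001, -1.0]]
force: [-14.5, 3.1, 14.1]
opening: 0.75
```

```bash
python3 -c "
from h import *
where((-59.5,39.5,21.6))
a=cv2.resize(capture('wrist'),(430,322)); cv2.imwrite('pics/w5.png',a)
b=capture('scene')[120:340,150:400]; b=cv2.resize(b,(366,322),interpolation=cv2.INTER_CUBIC)
cv2.imwrite('pics/c5.png',cv2.convertScaleAbs(np.hstack([a,b]),alpha=1.3))"
```

```text
t 9.7 tcp box mm [-61.9  39.7  20.7] F [-14.5   3.1  14.1] open 0.75
yaw err deg 0.01 zaxis [-0.0217  0.0035 -0.9998]
to goal, tool cm [ 0.24  0.02 -0.1 ]
```

View pics/c5.png

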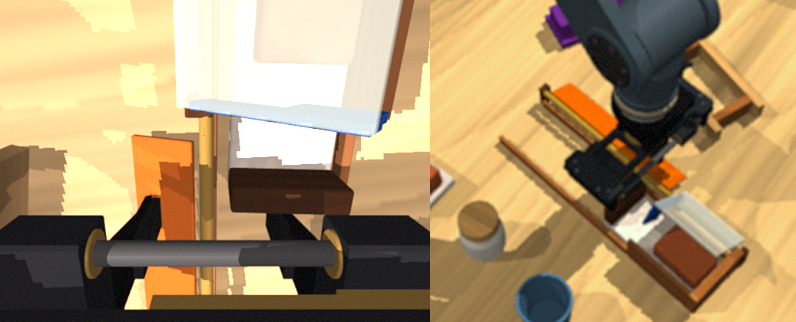

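The position stopped changing while the force rose to 14 N, and the brick is well behind the skirt, so the board is on the end stop. I'll back off along the lane first with the ledge still held, then rise.

>>> send_rows(
  moves=[
    [[0, 0, 0, -0.4, 0, 0, 0.5], [0, 0, 0, -0.4, 0, 0, 0.5], [0, 0, 0, -0.4, 0, 0, 0.5], [0, 0, 0, -0.4, 0, 0, 0.5], [0, 0, 0, -0.4, 0, 0, 0.5]],
  ],
)

```text
time_s: 10.3
position: [0.6468, 0.0006, 0.0232]
tcp_rot: [[0.992, -0.126, 0.009], [-0.126, -0.992, -0.001], [0.009, 0.0, -1.0]]
force: [3.9, 2.4, 4.7]
opening: 0.748
```

>>> send_rows(
  moves=[
    [[0, 0, 0, 0, 0, 0, 0.5], [0, 0, 0, 0, 0, -0.5, 0.5], [0, 0, 0, 0, 0, -0.8, 0.5], [0, 0, 0, 0, 0, -0.8, 0.5], [0, 0, 0, 0, 0, -0.8, 0.5]],
  ],
)

```text
time_s: 10.8
position: [0.6412, 0.0007, 0.0508]
tcp_rot: [[0.992, -0.126, -0.004], [-0.126, -0.992, -0.0], [-0.004, 0.001, -1.0]]
force: [-0.1, 0.2, -0.5]
opening: 0.748
```

>>> send_rows(
  moves=[
    [[0, 0, 0, 0, 0, -2, 0.5], [0, 0, 0, 0, 0, -3, 0.5], [0, 0, 0, 0, 0, -4, 0.5], [0, 0, 0, 0, 0, -4, 0.5], [0, 0, 0, 0, 0, -3, 0.5]],
  ],
)

```text
time_s: 11.3
position: [0.642, 0.0011, 0.213]
tcp_rot: [[0.992, -0.126, -0.001], [-0.126, -0.992, -0.0], [-0.001, 0.001, -1.0]]
force: [0.9, -0.2, 0.4]
opening: 0.75
```

>>> send_rows(
  moves=[
    [[0, 0, 0, -3, 0, 0, 0.5], [0, 0, 0, -3, 0, 0, 0.5], [0, 0, 0, -2, 0, 0, 0.5], [0, 0, 0, 0, 0, 0, 0.5], [0, 0, 0, 0, 0, 0, 0.5]],
  ],
)

```text
time_s: 11.8
position: [0.5632, 0.0112, 0.2109]
tcp_rot: [[0.992, -0.126, -0.001], [-0.126, -0.992, -0.0], [-0.001, 0.0, -1.0]]
force: [0.3, -0.1, 0.3]
opening: 0.752
```

```bash
python3 -c "
from h import *
where((-59.5,39.5,21.6))
for q in ((25-75,32,45),(25-75,-32,45),(25-60,32,45),(25-60,-32,45)): print(proj('wrist',W(BOX,q))/560*430)
a=cv2.resize(capture('wrist'),(430,322)); cv2.imwrite('pics/w6.png',a)
b=capture('scene')[120:340,150:400]; b=cv2.resize(b,(366,322),interpolation=cv2.INTER_CUBIC)
cv2.imwrite('pics/c6.png',cv2.convertScaleAbs(np.hstack([a,b]),alpha=1.3))"
```

```text
t 11.8 tcp box mm [-152.4   38.8  210.9] F [ 0.3 -0.1  0.3] open 0.752
yaw err deg 0.05 zaxis [-8.e-04 -2.e-04 -1.e+00]
to goal, tool cm [ 9.31 -0.07 18.93]
[220.56806958  50.0365822 ]
[281.29359918  50.15406379]
[220.70357397  34.57208854]
[282.35040139  34.69339193]
```

View pics/c6.png

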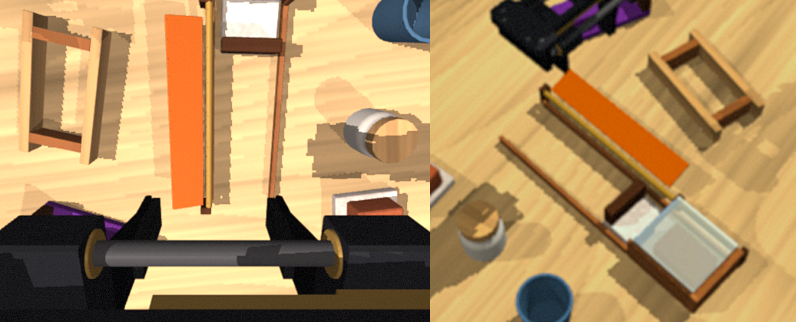

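The flap is shut, the brick is under it, and the cleat's rear edge is at row ~52 (50 predicted). The arm is clear of everything, so I'm handing in.

```bash
python3 -c "
from h import *
print(bot.hand_in())"
```

```text
the job is handed in; nothing more can be done
None
```

The job is done and handed in; the arm's clock read 11.8 s just before. No verdict came back, so the result rests on my own checks.

**What I did:** I pressed the orange ledge with one fingertip until the flap was about 0.72 rad open, measured from the wrist picture. The board's origin was then about 91 mm before the box entry. The other fingertip pushed the cleat until the tool stopped moving and the push force rose from 9 to 14.5 N, which I took as the end stop. I then backed off along the lane with the ledge still held, rose, and withdrew.

**Last checks:**
- **Flap:** it looks shut in the last wrist and scene pictures. I judged this by eye and did not measure the final angle.
- **Board:** it lies straight and flat, with the brick behind the skirt and the cleat outside.
- **Robot:** force was about 0 N, with the tool 0.21 m up and clear of everything.
- **Cup, jar and mould:** the arm did not go near them, and they look unmoved in the pictures. I did not measure their positions.

**Disagreement:** the tool stopped about 2.4 mm short of where my box estimate put the end stop, and the cleat shows about 2 picture rows short. That is within the 8 mm limit. The box fits differed by about 4 mm along x, so the gap is probably error in my estimate.

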